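# Hold the coffee grinder's lid at the pulse position

## Robot

A 7-joint arm with a two-finger parallel gripper is mounted at the origin on the work surface. World frame = base frame: x ahead of the robot, y to its left, z up, the work surface at z = 0. Lengths are in m, angles in rad, forces in N, time in s.
With the tool pointing down it reaches from about 0.4 to 0.9 m from the base axis. Payload 5.5 kg.
Tool frame: the origin (TCP) lies at the centre of the arm's flange, where the gripper is bolted on; the fingertips stand 178 mm ahead of it and the grasp point (between the pads) lies 159 mm ahead of it; z points along the fingers, y is the line along which they close (so a half turn about z gives the same grasp; the last joint's range is limited). The gripper opens to 92 mm and grips with 3 to 60 N. Pads are 19 mm wide; open, the fingers measure 130 mm over their backs; the gripper's body (75 mm by 190 mm) begins 47 mm behind the grasp point.
Start: joints at [-1.078, 0.501, -0.427, 1.55, 0.221, 1.138, -0.21], TCP at [0.148, 0.633, 0.405] pointing down, gripper open.
Joint ranges: [-2.88, 2.88], [-0.31, 2.03], [-1.54, 1.56], [0.2, 2.42], [-1.41, 4.55], [0.19, 2.02], [-2.57, 2.57]. Speed limits (rad/s): [2.57, 2.57, 3.14, 3.14, 3.14, 3.14, 3.14].

## Interface

Orientations are given as [roll, pitch, yaw] about the fixed x, y, z axes, in that order (R = Rz(yaw) Ry(pitch) Rx(roll)).
In Python, from station import reach, move_linear, set_joints, gripper_open, clamp, hold, ik, camera, IKError, hand_in, read_time_s, read_joints, read_dq, read_joint_efforts, read_ee_pos, read_tcp_rot, read_contact_force, read_moment, read_gripper_width, read_grip_force gives the robot as it stands. Calls block until the motion is done:
- reach(position, orientation): joint-space move of the TCP to a pose.
- move_linear(position, velocity=0.15, ori=None, guard=None): straight line of the TCP; ori=None keeps the orientation; velocity is the mean speed in m/s. With guard (N) it stops when the force on the tool has changed by that much, and returns True; else False.
- set_joints(angles): joint-space move.
- gripper_open() and clamp(): open the fingers fully, or close them until they stop; the grip force is fixed at half the most.
- hold(seconds).
- ik(position, orientation): joint angles nearest the present ones, or None.
- camera(name): name is "side" or "top" or "wrist"; returns a dict with "pixels" (384x512x3 uint8, blue, green, red), "fov_y" (degrees; the focal length in pixels is half the picture's height over the tangent of half this angle, whatever the lens; pixels are square), "cx", "cy" (the principal point, pixels), "extrinsics" (4x4, takes a point from world to camera coordinates); the wrist camera has in their place "tool_from_camera" (4x4, takes a point from camera to tool coordinates, whose origin is the TCP and whose axes are the flange's). Camera axes: x right, y down, z forward; pixel columns grow to the right and rows downward; lengths in m; the calibration is good to about 2 mm. The wrist camera is an equidistant fisheye: a pixel r from the principal point sees the ray r / f radians off the axis. A picture is of the moment at which its call begins: read the wrist's pose just before it. There is no depth.
A pose or a line that the arm cannot do raises IKError and nothing moves.
- hand_in(): hands the job in; it is judged then, once.
Readings, each from a call of its own:
- read_time_s(): time.
- read_joints(): joint angles.
- read_dq(): joint speeds.
- read_joint_efforts(): joint torques, N m.
- read_ee_pos(): TCP position.
- read_tcp_rot(): TCP orientation.
- read_contact_force(): force on the tool from outside, world axes, zero at the start.
- read_moment(): the same for the moment, N m.
- read_gripper_width(): finger opening in m.
- read_grip_force(): force on a finger pad.
Only numpy, scipy, OpenCV 4.12 (cv2) and the standard library are available. Lean on these libraries where they do the work, as an engineer would, in place of code of your own. Each camera call takes 0.05 s, during which the arm holds its last target. There are 200 camera calls.

## Task

Pull the drawer of the low cabinet right out to its stop and leave it out, take the coffee grinder's lid (the one with the upright grip bar) from it, and seat the lid fully in the grinder's collar with its two lugs down through the two slots. Then twist the lid clockwise, seen from above, only half way to the lock, until the grip bar lines up with the two raised marks on the collar, never on into the lock click, and finish there still gripping the lid and holding it against its return spring. Leave the tamper in the drawer and do not disturb the jug, paper cups or bowl.

Things in the scene. Friction and masses are not known exactly. Their poses are not given: they have to be found in the camera images.
- cabinet: Low brown wooden cabinet on the counter with one drawer with a darker wood front: 220 deep (x) x 300 wide (y) x 95 high mm. Origin: centre of its underside. Its -x face is the drawer front; the drawer slides out along the cabinet's -x axis.
- cabinet_drawer0_handle (a point): Mid-point of the drawer's steel bar handle (moves with the drawer). The bar is horizontal, along the cabinet's y axis, 120 mm long, about 10 mm thick, its centre 35 mm in front of the drawer front (30 mm clear gap for a finger), 57 mm above the counter (38 mm below the cabinet's top). It can be pinched or hooked from above.
- cabinet_drawer0 (a joint): How far the drawer is out, m: 0 shut, 0.15 at its stop; starts 0 to 0.012; about 1 N friction. Its floor is 22 mm above the counter, its sides reach 73 mm and its front panel 85 mm above the counter. Lid and tamper stand on its floor, one in the left and one in the right half (either way round), 124 mm apart across.
- lid: Loose bayonet lid, 120 g, black cap, grey bar and plug, 56 mm tall, upright in the drawer. Origin: centre of its underside, z up. Plug 58 dia, 18 tall, foot tapered; two lugs at its foot at +x and -x, 12 wide, 5 tall, reaching 36 mm from the axis; cap 84 dia, z 18 to 26. Half-turn symmetric; works either way round.
- lid_grip (a point): Middle of the lid's upright grip bar, 48 mm above the lid's origin. The bar lies along the lid's x axis, in line with the lugs: 64 mm long, 16 mm thick (grip across this), from the cap's top (26 mm above the lid's origin) to 56 mm.
- tamper: Loose round steel palm tamper, 58 mm in diameter, 45 mm tall, no bar, 250 g, standing in the other half of the drawer. Leave it there. Origin: centre of its underside.
- grinder: Fixed coffee grinder: upright black and steel cylinder, 100 mm in diameter (foot 112 mm), with an open aluminium collar on top. Origin: centre of its underside on the counter, z up. The collar's two slots for the lugs lie in its +x and -x directions.
- collar (a point): Centre of the collar's mouth, level with its flat top, 130 mm above the counter. Hole 62.4 dia; two slots at the grinder's +x and -x, 18 mm wide, reaching 40 mm from the axis; flange 11 mm thick, lugs turn beneath it. The lid goes in with its bar along the slots; seated, its cap lies flat on the collar, its origin 18 mm below this point. Play: 2 mm round the plug, 3 mm beside the lugs.
- halfway_mark: The two raised black marks on the collar's rim (each 4 mm wide, 4 mm high, 43 to 50 mm from the axis on opposite sides). Origin: the same as the grinder's; its x axis points along the two marks, 45 degrees clockwise (seen from above) from the slots. This is the half-way (pulse) position for the lid's bar.
- switch_ring (a joint): Hidden spring ring turned by the lugs, rad, 0 at rest. It reads the lid's clockwise turn from the slots minus 0.12 (first 0.12 is play): about 0.67 with the bar at the marks. The spring pushes back, 0.03 Nm at rest, 0.08 Nm at the marks, and turns a released lid back. The lock ball is felt at about 1.0; past 1.1 it goes into the lock; hard stop 1.45.
- jug: Bystander: loose steel milk jug with handle, 80 mm in diameter, 95 mm tall. Origin: centre of its underside.
- cups: Bystander: loose stack of paper cups, up to 86 mm in diameter, 115 mm tall. Origin: centre of its underside.
- bowl: Bystander: loose wooden sugar bowl, 110 mm in diameter, 45 mm tall. Origin: centre of its underside.

How it is judged:
On the way, in this order (a step that is already met when the one before it is completed fails the run):
1. the drawer is pulled out to its stop (140 mm or more) (value of joint cabinet_drawer0 above 0.14 m), for 0.1 s.
2. the lid sits fully down in the collar, level and centred, not yet turned more than a little (z of lid in the frame of grinder below 0.116 m and horizontal distance between lid and collar below 0.005 m and angle between lid's own z axis and vertical below 0.1 rad and value of joint switch_ring below 0.3 rad), for 0.1 s.
At the end, for the whole second after the job is handed in: Fingers grip the lid (over 2 N), at rest, fully seated (within 4 mm of depth, 5 mm of the axis, 0.1 rad of level), bar within 0.2 rad of the half-way marks, spring ring at 0.42 to 0.92 rad; drawer still out (over 125 mm) (z of lid in the frame of grinder below 0.116 m and horizontal distance between lid and collar below 0.005 m and angle between lid's own z axis and vertical below 0.1 rad and angle between the x axis of lid and the x axis of halfway_mark, either way round below 0.2 rad and value of joint switch_ring between 0.42 and 0.92 rad and contact force between the fingers and lid above 2 N and linear speed of lid below 0.02 m/s and angular speed of lid below 0.15 rad/s and value of joint cabinet_drawer0 above 0.125 m); the arm keeps its last pose, push and grip.
It fails at once if the lid is turned on into the lock (spring ring beyond 1.1 rad) (value of joint switch_ring above 1.1 rad).
It fails at once if the tamper is lifted or tipped (height (world z) of tamper above 0.05 m or angle between tamper's own z axis and vertical above 0.5 rad).
It fails at once if the milk jug is pushed over 40 mm or tipped (distance of jug from where it was at the start of the episode above 0.04 m or angle between jug's own z axis and vertical above 0.5 rad).
It fails at once if the stack of paper cups is pushed over 40 mm or tipped (distance of cups from where it was at the start of the episode above 0.04 m or angle between cups's own z axis and vertical above 0.5 rad).
It fails at once if the sugar bowl is pushed over 40 mm or tipped (distance of bowl from where it was at the start of the episode above 0.04 m or angle between bowl's own z axis and vertical above 0.5 rad).
It also fails if it takes over 58 s, if anything falls off the work surface, if the arm or the gripper's body presses on something with over 40 N, if the wrist force passes 120 N, or if a joint passes its speed limit or range.

## Working session

There is one attempt and no reset: what is moved stays moved. The work goes in short steps, each a Python script; the robot and the scene stay as the last script left them, time stands still between calls to the robot, and variables do not carry over. Pictures are saved under pics/ and viewed, at most 11 in all, crops included, and the job is handed in when it is done.

```bash
mkdir -p pics; ls
python3 - <<'E'
from station import *
import cv2,numpy as np
for n in ("top","side"):
    c=camera(n); cv2.imwrite(f"pics/{n}0.png",c["pixels"]); print(n,c["fov_y"],c["cx"],c["cy"],np.round(c["extrinsics"],4).tolist())
print(read_time_s(),read_ee_pos(),read_tcp_rot())
a=cv2.imread("pics/top0.png");b=cv2.imread("pics/side0.png")
E
```

```text
pics
top 52.452475156402016 254.12163285367447 191.9196397975588 [[-0.0143, -0.9998, -0.0162, -0.0023], [-0.9931, 0.0161, -0.1164, 0.5554], [0.1166, 0.0144, -0.9931, 1.2943], [0.0, 0.0, 0.0, 1.0]]
side 57.64397217264399 256.8713480257916 192.95539917546324 [[0.7314, -0.6818, -0.0128, -0.4271], [-0.4041, -0.4182, -0.8135, 0.2987], [0.5493, 0.6002, -0.5814, 0.8966], [0.0, 0.0, 0.0, 1.0]]
0.1 [0.14803612 0.63260276 0.4037774 ] [-3.13984895e+00 -9.54658943e-05  2.91185764e+00]
```

View pics/top0.png

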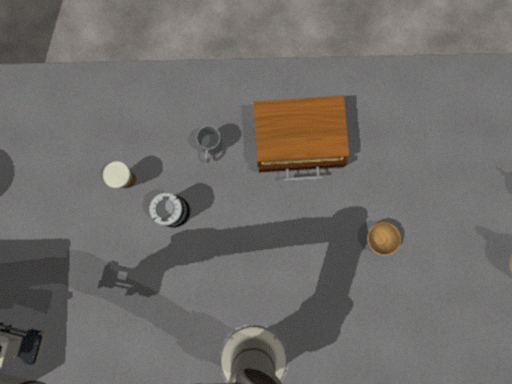

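View pics/side0.png

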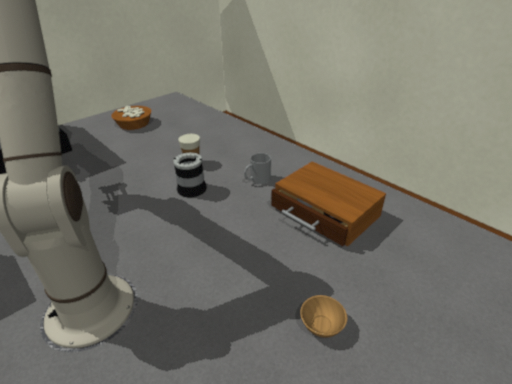

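The top view shows the cabinet top with corners near (254,101), (344,97), (347,157) and (258,165). The handle bar runs from (285,180) to (325,177). The collar is at (167,209), the jug at (208,138), the cups at (117,174) and the bowl at (384,238).

```bash
cat > h.py <<'E'
from station import *
import cv2, numpy as np
from scipy.spatial.transform import Rotation as Ro
def ray(c,u,v,pose=None):
    f=192/np.tan(np.radians(c["fov_y"]/2)); d=np.array([u-c["cx"],v-c["cy"]])/f
    if pose is None:
        E=np.array(c["extrinsics"]); R=E[:3,:3].T; return -R@E[:3,3], R@np.array([*d,1])
    p,r=pose; T=np.array(c["tool_from_camera"]); t=np.linalg.norm(d)+1e-12
    R=Ro.from_euler("xyz",r).as_matrix()
    return p+R@T[:3,3], R@T[:3,:3]@np.array([*(d/t*np.sin(t)),np.cos(t)])
def at(c,u,v,z,pose=None):
    o,d=ray(c,u,v,pose); return o+d*(z-o[2])/d[2]
def wrist(name):
    pose=(np.array(read_ee_pos()),np.array(read_tcp_rot())); c=camera("wrist")
    cv2.imwrite(f"pics/{name}.png",c["pixels"])
    import pickle; pickle.dump((c,pose),open(f"pics/{name}.pkl","wb")); return c,pose
def load(name):
    import pickle; return pickle.load(open(f"pics/{name}.pkl","rb"))
def down(yaw): return [np.pi,0,yaw]
E
python3 - <<'E'
from h import *
c=camera("top")
for n,u,v,z in [("c",254,101,.095),("c",344,97,.095),("c",347,157,.095),("c",258,165,.095),("h",285,180,.057),("h",325,177,.057),("collar",167,209,.13),("jug",208,138,.095),("cups",117,174,.115),("bowl",384,238,.045)]:
    print(n,np.round(at(c,u,v,z)[:2],3))
w=camera("wrist"); print(w["fov_y"],w["cx"],w["cy"],np.round(w["tool_from_camera"],3).tolist())
E
```

```text
c [ 0.853 -0.016]
c [ 0.861 -0.315]
c [ 0.658 -0.316]
c [ 0.636 -0.026]
h [ 0.591 -0.115]
h [ 0.599 -0.249]
collar [0.494 0.263]
jug [0.73  0.138]
cups [0.611 0.43 ]
bowl [ 0.393 -0.438]
65.70646984690485 254.48132341443363 191.64857817652035 [[-0.0, -0.96, -0.28, 0.075], [1.0, -0.0, 0.0, 0.0], [-0.0, -0.28, 0.96, 0.02], [0.0, 0.0, 0.0, 1.0]]
```

Run:
```python
from h import *
for n,p,y in [("g1",[.48,.263,.40],np.pi),("h1",[.59,-.182,.36],-np.pi+.055)]:
    reach(p,down(y)); wrist(n); print(read_time_s(),np.round(read_joints(),2))
a=cv2.imread("pics/g1.png");b=cv2.imread("pics/h1.png")
```

```text
2.0583 [-0.27  0.31 -0.34  1.82  0.12  1.03  0.92]
3.7917 [ 0.35  0.46 -0.13  1.69  0.07  1.    1.83]
```

View pics/g1.png

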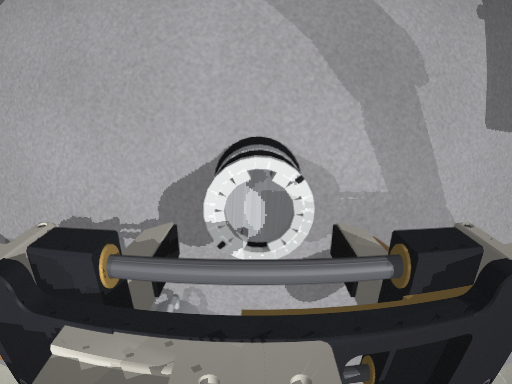

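View pics/h1.png

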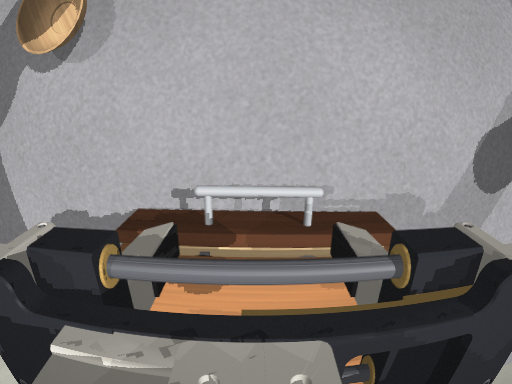

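The collar image shows the ring centred near (259,207), with black marks at (299,180) and (221,244). The handle image shows the bar from (195,191) to (325,192), with posts at u=208 and 307.

Run:
```python
from h import *
c,p=load("h1")
L=at(c,195,191,.059,p);R=at(c,325,192,.059,p);print(L,R,(L+R)/2,np.linalg.norm(L-R)); print(at(c,208,207,.057,p),at(c,307,209,.057,p))
print("front",at(c,120,234,.085,p),at(c,390,237,.085,p))
c,p=load("g1"); 
for s,u,v,z in [("c",259,207,.13),("m",299,180,.134),("m",221,244,.134)]: print(s,at(c,u,v,z,p))
m1=at(c,299,180,.134,p);m2=at(c,221,244,.134,p);d=m1-m2;print((m1+m2)/2,np.linalg.norm(d[:2]),np.arctan2(d[1],d[0]))
# rectified top-down view of collar at z=.13, 0.5mm/px, up=+x, left=+y
f=192/np.tan(np.radians(c["fov_y"]/2));T=np.array(c["tool_from_camera"]);Rt=Ro.from_euler("xyz",p[1]).as_matrix()
n=240;cc=at(c,259,207,.13,p)[:2];jj,ii=np.meshgrid(np.arange(n),np.arange(n))
P=np.stack([cc[0]+(n/2-ii)*.0005,cc[1]+(n/2-jj)*.0005,np.full(ii.shape,.13)],-1)
q=((P-p[0])@Rt-T[:3,3])@T[:3,:3]; r=np.hypot(q[...,0],q[...,1]);t=np.arctan2(r,q[...,2])
im=cv2.remap(c["pixels"],(c["cx"]+f*t*q[...,0]/r).astype(np.float32),(c["cy"]+f*t*q[...,1]/r).astype(np.float32),1)
cv2.imwrite("pics/rect.png",cv2.resize(im,(480,480),interpolation=2)); print("centre",cc)
```

```text
[ 0.6002694  -0.23834638  0.059     ] [ 0.59390223 -0.10820243  0.059     ] [ 0.59708582 -0.17327441  0.059     ] 0.13029961133021248
[ 0.6170822  -0.22525962  0.057     ] [ 0.61355027 -0.12431268  0.057     ]
front [ 0.64237756 -0.31300893  0.085     ] [ 0.63027026 -0.03860597  0.085     ]
c [0.49165864 0.26886676 0.13      ]
m [0.46574413 0.30310034 0.134     ]
m [0.52668038 0.23394714 0.134     ]
[0.49621226 0.26852374 0.134     ] 0.09217044667765606 2.2931144655562985
centre [0.49165864 0.26886676]
```

View pics/rect.png

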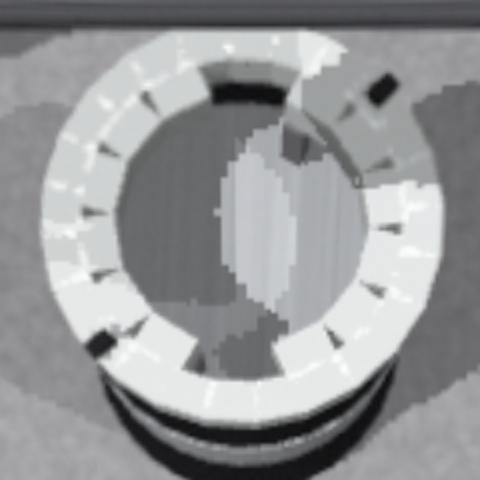

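The collar centre is about (0.4955, 0.2685), its slots are at yaw −0.055 and its marks at yaw −0.84. The two yaws are 45° apart, as expected. The handle is near (0.597, −0.173) with the cabinet at yaw 0.047. Next I'll hook the handle with closed fingers and pull.

Run:
```python
from h import *
y=.047; ax=np.array([np.cos(y),np.sin(y),0]); o=down(-np.pi+y)
p=np.array([.597,-.173,0])+.020*ax
clamp(); print("w",read_gripper_width())
reach(p+[0,0,.30],o)
print("down",move_linear(p+[0,0,.218],.12,guard=6),read_ee_pos())
print("pull",move_linear(p+[0,0,.218]-.185*ax,.10,guard=10),read_ee_pos(),read_contact_force())
q=np.array(read_ee_pos()); print("out",np.dot(p-q,ax))
hold(.2)
move_linear(q+.004*ax,.05); q=np.array(read_ee_pos())
move_linear([q[0],q[1],.40],.25); gripper_open()
reach([.50,q[1],.42],down(-np.pi+y)); wrist("d1"); print(read_time_s())
```

```text
w 0.0006207629084251977
down False [ 0.6174553  -0.17227721  0.21892126]
pull True [ 0.47246025 -0.17858295  0.21851258] [2.33302354 0.45763182 1.04839577]
out 0.144664518300033
10.8417
```

View pics/d1.png

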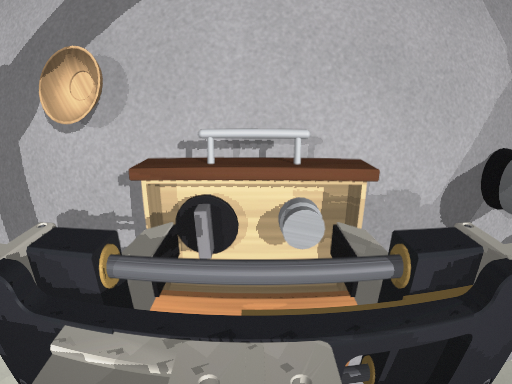

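The drawer is out. The lid is at left with its cap centred near (208,224); its grip bar runs from about (204,205) to (206,259). The tamper is at right, near (303,225).

Run:
```python
from h import *
c,p=load("d1")
L=at(c,199,133,.059,p);R=at(c,310,133.5,.059,p);print("handle",L,R,(L+R)/2,np.linalg.norm(L-R))
print("front face top",at(c,130,176,.085,p),at(c,378,177,.085,p), at(c,150,159,.085,p),at(c,363,159,.085,p))
print("cap",at(c,208,224,.048,p),"bar",at(c,203,205,.078,p),at(c,206,259,.078,p))
g=c["pixels"]; v=g[185:262,160:250].astype(int).mean(2)
cv2.imwrite("pics/lidcrop.png",cv2.resize(g[180:270,160:250],(540,540),interpolation=2))
t=camera("top"); cv2.imwrite("pics/top1.png",cv2.resize(t["pixels"][80:250,200:400],(800,680),interpolation=2)[:600])
```

```text
handle [ 0.45955727 -0.24456363  0.059     ] [ 0.4539695  -0.11580632  0.059     ] [ 0.45676339 -0.18018497  0.059     ] 0.1288785030751391
front face top [ 0.50772909 -0.32239808  0.085     ] [ 0.49513368 -0.03490765  0.085     ] [ 0.487135   -0.29628045  0.085     ] [ 0.4755151  -0.05685437  0.085     ]
cap [ 0.57719441 -0.23475353  0.048     ] bar [ 0.54079487 -0.23602215  0.078     ] [ 0.61234923 -0.23340044  0.078     ]
```

View pics/lidcrop.png

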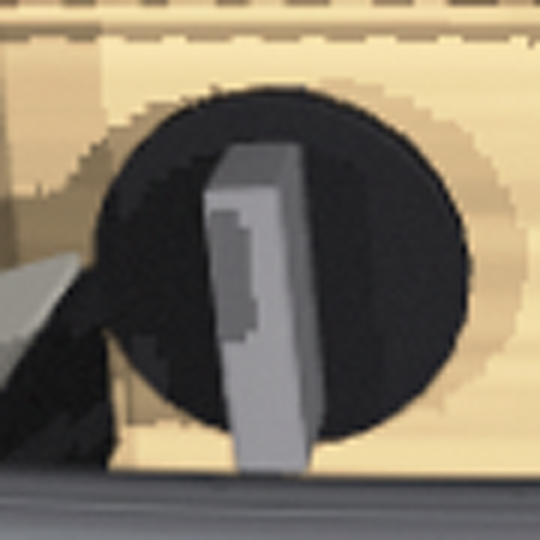

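The bar's top face starts at crop (242,188), which is pixel (200.3,211.3). Its centreline reaches (270,470), pixel (205,258.3), where the gripper hides the rest. The cap centre is near pixel (207.2,224).

Run:
```python
from h import *
c,p=load("d1")
a=at(c,200.3,211.3,.078,p);b=at(c,205,258.3,.078,p);d=(b-a)/np.linalg.norm(b-a)
print(a,b,"yaw",np.arctan2(d[1],d[0]),"centre",a+.032*d)
for z in(.044,.048): print("cap",at(c,207.2,224,z,p), "edges",at(c,176.2,224,z,p)[1],at(c,238.3,224,z,p)[1], at(c,206,194.7,z,p)[0],at(c,206,253.3,z,p)[0])
j=read_joints();print(np.round(j,2))
for y in (-np.pi/2,np.pi/2):
    for q,e in(([.576,-.235,.25],0),([.4955,.2685,.30],-.055),([.4955,.2685,.26],-.84)):
        s=ik(q,down(y+e)); print(y,e,None if s is None else np.round(s,2))
```

```text
[ 0.54879008 -0.23930744  0.078     ] [ 0.61143107 -0.23464925  0.078     ] yaw 0.07422659888083405 centre [ 0.58070196 -0.23693437  0.078     ]
cap [ 0.57896711 -0.23642212  0.044     ] edges -0.2786028875248679 -0.19554667143093135 0.53879437794734 0.6228670763344515
cap [ 0.57725811 -0.23580679  0.048     ] edges -0.2775151100023944 -0.19538917383494028 0.5375353404740367 0.6206663737173101
[ 0.42  0.25 -0.15  1.84  0.04  1.06  1.87]
-1.5707963267948966 0 [-0.46  1.14  1.35  1.77 -1.18  1.29 -1.94]
-1.5707963267948966 -0.055 [-0.04  0.53 -0.65  1.85  0.4   0.89  2.21]
-1.5707963267948966 -0.84 [-0.14  0.56 -0.52  1.88  0.38  0.8   1.44]
1.5707963267948966 0 [ 0.26  0.6   0.12  1.75 -0.09  0.8   0.42]
1.5707963267948966 -0.055 [-0.41  0.45 -0.17  1.87  0.1   0.84 -0.68]
1.5707963267948966 -0.84 [-0.54  0.5  -0.01  1.89  0.    0.75 -1.39]
```

Run:
```python
from h import *
c,p=load("d1"); yw=.065
wall=[at(c,u,190,.073,p) for u in(142,150)]; print("wall",[w[:2] for w in wall])
cyn=np.array([-np.sin(.047),np.cos(.047),0]); ctr=np.array([.580,-.2365,0])
wy=max(np.dot(w-ctr,cyn) for w in wall); sh=max(0,.065+.004+wy); print("wall rel",wy,"shift",sh)
assert sh<.02
q=ctr+sh*cyn; o=down(np.pi/2+yw)
reach(q+[0,0,.33],o); print(move_linear(q+[0,0,.26],.12,guard=6),move_linear(q+[0,0,.231],.05,guard=5),read_ee_pos())
clamp(); hold(.2); print("w",read_gripper_width(),read_grip_force(),read_ee_pos(),read_contact_force())
z0=read_ee_pos()[2]; e=read_ee_pos()
print(move_linear([e[0],e[1],.38],.15)); hold(.2); print("w",read_gripper_width(),read_contact_force(),z0,read_time_s())
wrist("l1"); s=camera("side"); T=camera("top")
m=np.vstack([cv2.imread("pics/l1.png")[100:384],np.hstack([s["pixels"][100:300,190:446],T["pixels"][80:280,230:486]])]); cv2.imwrite("pics/m1.png",m)
```

```text
wall [array([ 0.52769894, -0.31275051]), array([ 0.52720763, -0.3022266 ])]
wall rel -0.06317369507828689 shift 0.005826304921713113
False False [ 0.57975193 -0.2307408   0.23088626]
w 0.06365917597965545 29.98887598514557 [ 0.57977693 -0.23071589  0.23118141] [-0.1106404  -0.10795476  2.42237062]
False
w 0.06387532246744525 [ 0.07356597  0.61783879 -1.23358264] 0.23118141373391393 15.7417
```

View pics/m1.png

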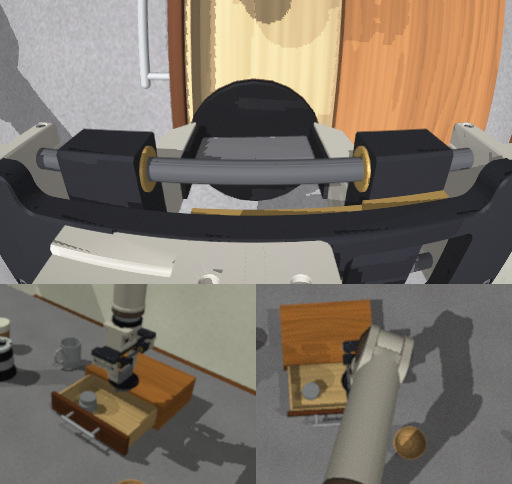

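The gripper width reads 64 mm, so I took the bar end to end: tool y points along world x at this yaw. The hold is firm, the torque arm is good, and the lid hangs level. I'll keep this grip. The 6 mm sideways shift means the lid is off-centre in the hand, so I'll measure that offset from the wrist picture. The cap arc's top is at (255,180), and the foot of the bar's face is near v=235.

Run:
```python
from h import *
from scipy.optimize import least_squares
c,p=load("l1"); I=(np.zeros(3),np.zeros(3))
g=c["pixels"].astype(int).max(2)
pts=[]
for u in range(215,300,3):
    col=g[165:232,u]; k=np.where(col<60)[0]
    if len(k): pts.append((u,165+k[0]))
print(pts[::4])
P=np.array([at(c,u,v-.5,.191,I)[:2] for u,v in pts])
for fr in(0,1):
    s=least_squares(lambda x:np.hypot(*(P-x[:2]).T)-(x[2] if fr else .042),[0,0,.042],loss="soft_l1",f_scale=.001); print("fit",s.x,np.abs(s.fun).mean())
print("lr edges z.183",at(c,192,228,.183,I),at(c,318,228,.183,I))
for u in(220,255,290):
    col=g[180:262,u]; j=np.where(col>85)[0]; print(u,180+j[:1],col[45:66])
print("barface",[at(c,u,236,.183,I)[:2] for u in(205,255,310)])
```

```text
[(215, np.int64(192)), (227, np.int64(186)), (239, np.int64(182)), (251, np.int64(180)), (263, np.int64(180)), (275, np.int64(183)), (287, np.int64(187)), (299, np.int64(196))]
fit [-0.00847416  0.00054568  0.042     ] 0.00016431536638058142
fit [-0.00879119  0.00053107  0.04229721] 0.0001625412756853175
lr edges z.183 [ 0.00533149 -0.03738944  0.183     ] [0.00528312 0.03890872 0.183     ]
220 [180] [ 38  42  41  40  39  41  41  42  42  42  41  39  82 115 114 115 114 115
 116 115 115]
255 [238] [ 41  40  39  41  41  41  42  42  42  40  40  49  85 114 112 113 114 115
 115 116 115]
290 [180] [ 41  39  41  42  40  39  41  43  39  41  46  86 114 114 111 113 112 114
 114 114 114]
barface [array([ 0.00014334, -0.02967395]), array([0.00040293, 0.00074162]), array([3.94954367e-05, 3.42996910e-02])]
```

Both measurements put the lid 8.3 mm off along tool −x, square to the hand. I'll hover over the collar and compare cap and rim in one wrist picture.

Run:
```python
from h import *
th=np.pi/2-.055; xa=np.array([np.cos(th),np.sin(th),0])
q=np.array([.4955,.2685,0])+.0083*xa
reach(q+[0,0,.41],down(th)); move_linear(q+[0,0,.36],.12); hold(.3)
c,p=wrist("c1"); print(p,read_contact_force(),read_gripper_width(),read_time_s())
cv2.imwrite("pics/c1z.png",cv2.resize(c["pixels"][120:290,130:380],(750,510),interpolation=2))
```

```text
(array([0.49616174, 0.27695132, 0.36076889]), array([ 3.14044951e+00, -7.77359401e-04,  1.51585079e+00])) [ 0.33233009 -1.03878035 -1.21757882] 0.06334175801509719 18.675
```

View pics/c1z.png

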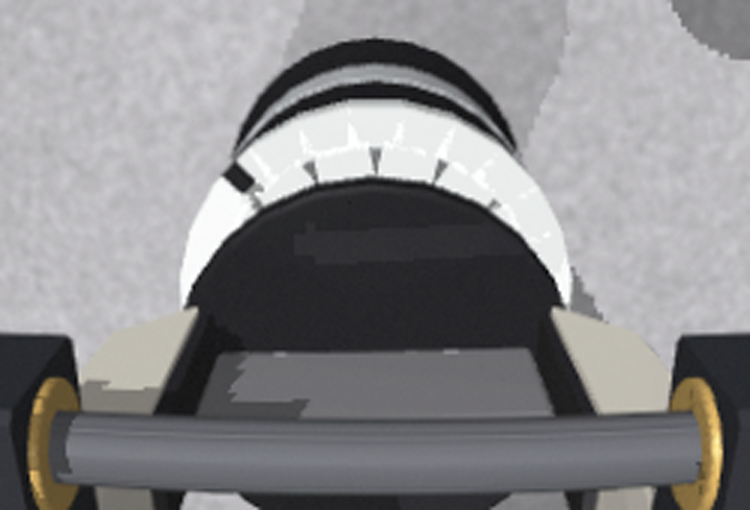

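The picture shows the cap arc (top at crop (372,180)) sitting concentrically inside the white rim (outer top at crop (370,98)), with one mark at crop (238,178). I'll fit both circles.

Run:
```python
from h import *
from scipy.optimize import least_squares
c,p=load("c1"); g=c["pixels"].astype(int).max(2)
tilt=p[1]; p0=(p[0],np.array([np.pi,0,p[1][2]])); zc=p[0][2]-.130; I=(np.zeros(3),np.zeros(3))
def fit(P,r):
    s=least_squares(lambda x:np.hypot(*(P-x[:2]).T)-r,[0,0],loss="soft_l1",f_scale=.0005); 
    f=least_squares(lambda x:np.hypot(*(P-x[:2]).T)-x[2],[0,0,r],loss="soft_l1",f_scale=.0005); return s.x,f.x,np.abs(s.fun).mean()
rim=[];cap=[]
for u in range(214,296,2):
    col=g[130:240,u]; w=np.where((col[:-3]>190)&(col[1:-2]>190)&(col[2:-1]>190))[0]
    if len(w) and u<290 and 225<u: rim.append((u,130+w[0]))
    k=np.where(col[45:]<60)[0]
    if len(k): cap.append((u,175+k[0]))
print(rim[::5],cap[::6])
print("cap",fit(np.array([at(c,u,v-.5,.191,I)[:2] for u,v in cap]),.042))
print("rim",fit(np.array([at(c,u,v-.5,zc,I)[:2] for u,v in rim]),.050))
m=at(c,130+238/3,120+178/3,p[0][2]-.134,I); print("mark tool",m)
```

```text
[(226, np.int64(130)), (236, np.int64(157)), (246, np.int64(155)), (256, np.int64(155)), (266, np.int64(156)), (276, np.int64(159)), (286, np.int64(163))] [(214, np.int64(193)), (226, np.int64(186)), (238, np.int64(182)), (250, np.int64(180)), (262, np.int64(181)), (274, np.int64(182)), (286, np.int64(187))]
cap (array([-0.00849606,  0.00061565]), array([-0.00915148,  0.0006256 ,  0.04261769]), np.float64(0.00013023889565221398))
rim (array([-0.00768841, -0.00032787]), array([-0.00761628, -0.00032225,  0.04993009]), np.float64(0.0008286215015605935))
mark tool [ 0.02483399 -0.03219303  0.22676889]
```

The rim and lid agree to about 1.2 mm and the yaw to 0.01 rad. I'll correct for that and insert.

```bash
cat > ins.py <<'E'
from h import *
th=np.pi/2-.055; xa=np.array([np.cos(th),np.sin(th),0]); ya=np.array([np.sin(th),-np.cos(th),0])
E
python3 - <<'E'
from ins import *
q=np.array([.4955,.2685,0])+.0083*xa+.0008*xa-.0009*ya
move_linear(q+[0,0,.36],.05); print("f0",read_contact_force())
print(move_linear(q+[0,0,.335],.05,guard=6),read_ee_pos(),read_contact_force())
print(move_linear(q+[0,0,.317],.03,guard=8),read_ee_pos(),read_contact_force(),read_moment(),read_gripper_width(),read_time_s())
E
```

```text
f0 [-0.59552351  0.87345853 -1.61471185]
False [0.49511182 0.27768537 0.33481189] [-0.10244802 -0.42792651 -1.38220183]
True [0.49511964 0.27677827 0.32272415] [ 1.26604711 -1.48051501 -1.072318  ] [-0.38292336 -0.24085095 -0.0083261 ] 0.0638014804199354 20.0167
```

Run:
```python
from ins import *
q=np.array(read_ee_pos()); q[2]=0
print(move_linear(q+[0,0,.317],.02,guard=10),read_ee_pos()); hold(.3); print(read_ee_pos(),read_contact_force(),read_moment())
gripper_open(); hold(.2); e=np.array(read_ee_pos()); 
move_linear([*e[:2],.33],.05)
move_linear(e*[1,1,0]+[0,0,.38]+.02*xa,.12)
c,p=wrist("s1"); print(p,read_time_s()); T=camera("top")["pixels"][190:230,140:195]
a=cv2.resize(c["pixels"][120:320,110:400],(725,500),interpolation=2); a[:120,605:]=cv2.resize(T,(120,120)); cv2.imwrite("pics/s1z.png",a)
```

```text
True [0.49530786 0.27690954 0.32102129]
[0.49529851 0.27686964 0.32096915] [-0.08602577  1.71199267  5.26767158] [-0.19932975  0.25794859  0.02136668]
(array([0.49604367, 0.29593226, 0.37954704]), array([-3.13996728e+00,  2.93068054e-03,  1.51521544e+00])) 22.4333
```

View pics/s1z.png

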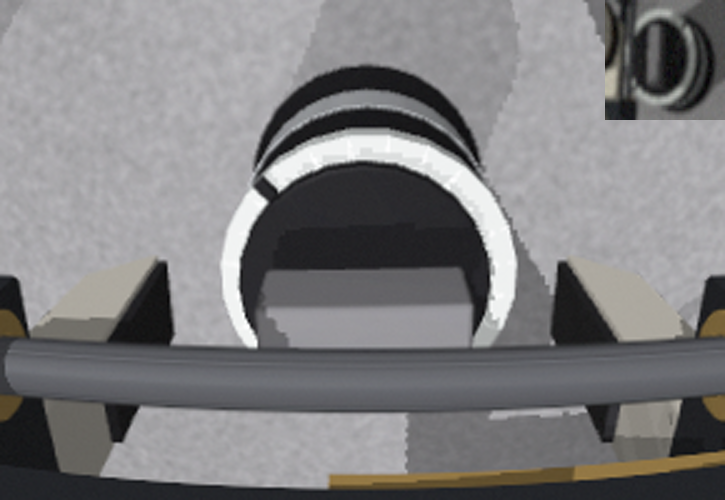

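The lid is seated flat and concentric, with the bar still along the slots. The lid height from the TCP is 0.1118, against 0.112 expected. I'll regrip with the hand centred on the lid axis, then twist in small steps.

Run:
```python
from ins import *
q=np.array([.4953,.2769,0])-.0083*xa
move_linear(q+[0,0,.38],.12,ori=down(th)); print(move_linear(q+[0,0,.3215],.08,guard=5),read_ee_pos())
clamp(); hold(.2); print("w",read_gripper_width(),read_grip_force(),read_contact_force())
for k in range(1,9):
    try: move_linear(q+[0,0,.3205],.03,ori=down(th-.785*k/8))
    except IKError as x: print("ik",x); break
    if k%2==0: print(k,np.round(read_tcp_rot()[2],3),np.round(read_ee_pos(),4),np.round(read_contact_force(),1),np.round(read_moment(),2),read_time_s())
hold(.5); c,p=wrist("f1"); T=camera("top"); 
print(p,read_gripper_width(),read_grip_force(),read_contact_force(),read_time_s())
a=cv2.resize(c["pixels"][120:320,110:400],(725,500),interpolation=2); a[:150,575:]=cv2.resize(T["pixels"][185:235,140:190],(150,150)); cv2.imwrite("pics/f1z.png",a)
```

```text
False [0.4950765  0.26874905 0.32181337]
w 0.06383741763230713 30.000447034835815 [-0.66129965  0.36402236  2.78590447]
2 1.318 [0.4953 0.2688 0.3217] [-1.8 -1.4  8.4] [-0.3   0.59 -0.07] 25.0083
4 1.122 [0.4952 0.2687 0.3217] [-0.9 -0.4  8.4] [-0.28  0.54 -0.18] 25.5083
6 0.926 [0.4952 0.2688 0.3217] [-1.9 -1.8  8.8] [-0.4   0.59 -0.16] 26.0083
8 0.73 [0.4952 0.2689 0.3217] [-2.4 -1.7  8.9] [-0.39  0.52 -0.13] 26.5083
(array([0.4951538 , 0.26887632, 0.32172319]), array([ 3.14158792e+00, -1.54599699e-03,  7.30466287e-01])) 0.06371879219947686 30.001187324523926 [-2.23901719 -0.33586034  9.04434255] 27.1083
```

View pics/f1z.png

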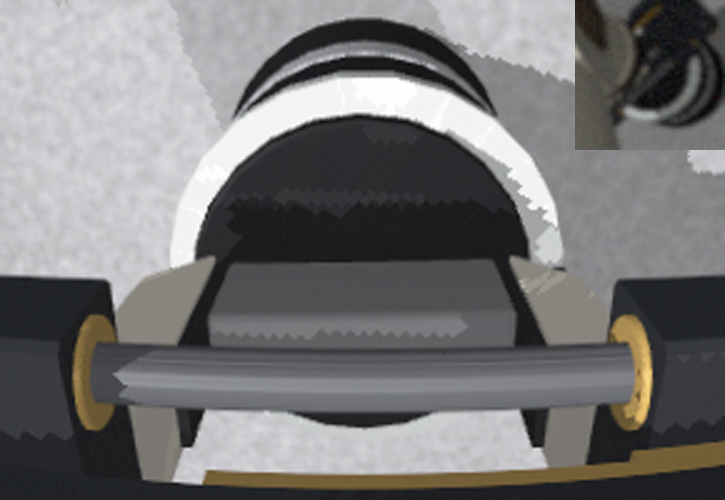

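The bar is square between the fingers, the cap is flat and concentric on the rim, and both marks are hidden beneath the fingers. The bar yaw is −0.840, against −0.834 to −0.848 measured for the marks.

```bash
python3 -c "
from h import *
print(read_grip_force(),read_time_s()); print(hand_in())"
```

```text
30.001187324523926 27.1083
the job is handed in; nothing more can be done
None
```

I handed the job in at 27 s and got no verdict back: the drawer is pulled until it stopped hard (about 0.145 m by my estimate), and the lid is seated and turned to the half-way marks, held with a 30 N grip along the bar's length rather than across it.

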